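# Refit the lantern's gas knob and hold it pressed in

## Robot

A 6-joint arm with a two-finger parallel gripper is mounted at the origin on the work surface. World frame = base frame: x ahead of the robot, y to its left, z up, the work surface at z = 0. Lengths are in m, angles in rad, forces in N, time in s.
With the tool pointing down it reaches from about 0.275 to 0.75 m from the base axis. Payload 10.2 kg.
Tool frame: the origin (TCP) lies midway between the tips of the shut fingers; the grasp point (between the pads) lies 19 mm behind it (r.grip_point_offset is the distance from the TCP to the grasp point, in m); y points along the fingers, z is the direction in which the jaws open and shut, and the axes are right-handed (so a half turn about y gives the same grasp; the last joint's range is limited). The gripper opens to 85 mm and grips with 20 to 120 N. Pads are 22 mm wide; open, the fingers measure 114 mm over their backs; the gripper's body (76 mm by 85 mm) begins 54 mm behind the grasp point. The pads swing forward as they close: fully open they stand 13 mm farther back than shut.
Start: joints at [-1.427, 0.313, 1.498, -0, 1.331, -0.223], TCP at [0.188, -0.49, 0.209] pointing down, gripper open.
Joint ranges: [-2.94, 2.94], [-0.97, 2.17], [0.19, 2.56], [-1.23, 4.37], [0.02, 3.11], [-2.88, 2.88]. Speed limits (rad/s): [2.39, 2.39, 3.01, 3.14, 3.14, 3.14].

## Interface

Orientations are given as a unit quaternion [x, y, z, w].
In Python, from bench import r, read_camera, get_calibration gives the robot as it stands. The module is installed in compiled form; this text tells all that it offers.
- The arm moves only by the tool jog_arm, never from a script. Its argument "rows" is text: rows parted by semicolons, each of 7 numbers parted by spaces: the closure in counts, from 0 (fully open) to 255 (shut), then the shift along the tool's x, y, z in mm, then the turn, a rotation vector about the tool's x, y, z in degrees. In form: gripper tx ty tz ax ay az; .... A call has 1 to 5 rows; each row is the pose to reach, as a shift and turn from the pose commanded when the call began, along the tool's axes at that moment; what a row does not reach only later rows make up. A row lasts 1/8 s, in which the tool goes at most 62.5 mm and 10.7 degrees, less where a joint would pass 70% of its speed; a pose out of reach is approached as far as the arm can. A call with a gripper value outside its range is refused whole. The fingers move at their own pace and stop on an object; the grip force is fixed at half the most. Time passes only in rows, so rows that repeat a pose let the fingers close. It gives the time, the measured TCP pose, the force and the opening at its end, in the units of the state.
- r.sense(): the state, without advancing time (a new reading comes with each control period).
- read_camera(name): name is "scene" or "top" or "wrist"; returns (picture, depth): 420x560x3 uint8, red, green, blue; 420x560 float32, m along the optical axis (not along the pixel's ray), 0 where there is no reading.
- get_calibration(name): a dict with "mtx" (3x3 intrinsics, pixels), "distortion" ([k1, k2, p1, p2, k3] as OpenCV has them; the pictures are not rectified), "origin" and "orientation" of the camera in the world. Camera axes: x right, y down, z forward; pixel columns grow to the right and rows downward; lengths in m; the calibration is good to about 2 mm. A picture is of the moment at which its call begins: read the wrist's pose just before it. get_calibration takes no time and is no camera call; for the wrist camera it gives the pose at the moment of the call.
- r.close_job(): hands the job in, once; it reports no verdict.
The state is a dict: "time_s": time; "joints": joint angles; "joint_vel": joint speeds; "joint_torque": joint torques, N m; "eef_pos": TCP position; "orientation": TCP orientation; "contact_force": force on the tool from outside, world axes, zero at the start; "ft_torque": the same for the moment, N m; "finger_gap": opening from 0.0 (shut) to 1.0 (fully open).
Only numpy, scipy, OpenCV 4.12 (cv2) and the standard library are available. Lean on these libraries where they do the work, as an engineer would, in place of code of your own. Each camera call takes 0.05 s, during which the arm holds its last target.

## Task

The lantern's black control knob has come off and stands on the bench. Pick it up, turn it so that its D-shaped socket matches the D-shaped brass stem on the lantern (white pointer of the knob over the red mark on the valve), and push it fully home on the stem. Then press the knob so that the sprung stem goes down to its stop, as you would to light the gas, and finish while still holding it pressed there with the gripper; leave the reel, lure, float and jar where they are.

Things in the scene. Friction and masses are not known exactly. Their poses are not given: they have to be found in the camera images.
- knob: Loose round black plastic knob standing on the bench, socket down: 38 mm diameter, 28 mm high, about 40 g; grip it across any diameter. Origin: centre of its underside, z up its axis, +x the way the white pointer line on its top runs out to the rim. D-shaped socket in the underside, on the axis, 16 mm deep: 18 mm bore cut off on the +x side by a flat 3 mm from the axis.
- socket_end (a point): The closed end of the knob's socket, on the knob's axis, 16 mm above its underside (12 mm below its top); axes as the knob. It rests on the tip of the stem when the knob is fully home.
- pointer (a point): Outer end of the white pointer line on top of the knob: 17.5 mm along the knob's +x from its axis, 28 mm above its underside.
- lantern: Aluminium lantern with glass globe, fixed, lying in a wooden cradle. Origin on the bench straight below its valve. It lies along its own y: 100 mm thick canister and cradle from y -60 to 50 mm, then neck, globe and cap out to y 230 mm and a wire handle to 290 mm; within 80 mm either side in x. 110 mm high; a 66 mm square block on top, 115 mm high, carries the valve.
- valve: Fixed upright gas valve on the lantern. Origin: centre of its underside, 115 mm above the bench. Dark flange of 60 mm diameter, 4 mm thick, then a steel collar of 22 mm diameter up to 12 mm above the origin, out of which the brass stem rises. +x points along the red mark on the flange; the flat of the stem faces that way.
- stem_tip (a point): Centre of the top of the upright brass stem, 151 mm above the bench when up; it moves down with the stem. The stem stands 24 mm out of the collar: 16 mm diameter with a flat on its +x side 2 mm from the axis, the top 1.5 mm slightly slimmer. z up, +x out through the flat; it does not turn. With the knob home, stem up, the knob's underside is 20 mm above the valve's origin.
- stem (a joint): How far the sprung stem is pressed down, m: 0 up, 0.005 at its stop. It begins to move at about 3 N, takes about 8 N to reach the stop, and springs back when let go. The socket slides over the stem with 1 mm clearance all round and no press fit; a knob turned wrong by over about 0.4 rad stops on top of the stem or jams part-way.
- spoon_lure: Stainless spoon lure lying flat, 60 mm long, 20 mm wide, 4 mm thick. Leave alone. Origin on the bench under its middle.
- reel: Fishing reel with a cork handle, standing on its foot, 90 mm long, 90 mm wide, 95 mm high. Leave alone. Origin under its foot.
- float: Small wooden float with a red band, standing, 33 mm diameter, 60 mm high. Leave alone. Origin under its centre.
- bead_jar: Jar with a yellow cap, 56 mm diameter, 60 mm high. Leave alone. Origin under its centre.
There are look-alikes about, which are no part of the job. Several things look just like the knob: the one meant starts farthest from the robot's base.

How it is judged:
On the way, in this order (a step that is already met when the one before it is completed fails the run):
1. the knob is lifted off the bench in the gripper (z of knob in the frame of lantern above 0.04 m and contact force between the fingers and knob above 1 N), for 0.2 s.
2. the knob is fully home on the stem, its pointer over the red mark (z of socket_end in the frame of stem_tip below 0.002 m and horizontal distance between socket_end and stem_tip below 0.003 m and x of pointer in the frame of stem_tip above 0.013 m and angle between the x axis of knob and the x axis of stem_tip, either way round below 0.45 rad), for 0.1 s.
At the end, for the whole second after the job is handed in: The knob is home on the stem (socket end within 2 mm of the tip in height, 3 mm sideways, upright within 0.12 rad, pointer within 0.45 rad of the red mark), the stem is down at least 3.8 of its 5 mm, and the gripper still touches the knob with over 1 N, all through the last second (all of step 2 and z of socket_end in the frame of stem_tip above -0.002 m and angle between knob's own z axis and vertical below 0.12 rad and value of joint stem above 0.0038 m and contact force between the fingers and knob above 1 N); the arm keeps its last pose, push and grip.
It fails at once if the reel, lure, float or jar is shifted by more than 30 mm (distance of any of spoon_lure, reel, float, bead_jar from where it was at the start of the episode above 0.03 m).
It fails at once if the float, jar or reel is knocked over (angle between any of float, bead_jar, reel's own z axis and vertical above 0.6 rad).
It also fails if it takes over 42 s, if anything falls off the work surface, if the arm or the gripper's body presses on something with over 40 N, if the wrist force passes 120 N, or if a joint passes its speed limit or range.

## Working session

There is one attempt and no reset: what is moved stays moved. The work goes in short steps, Python scripts to look and compute and a tool call to move; the robot and the scene stay as the last step left them, time stands still between calls to the robot, and variables do not carry over. Pictures are saved under pics/ and viewed, and the job is handed in when it is done.

Besides the shell and the picture viewer there is one more tool, called after "Request:" as a command line: name --argument value ..., lists and objects as JSON in quotes. jog_arm: Moves the arm, as the interface text tells. Its arguments: {"type":"object","properties":{"rows":{"type":"string"}},"required":["rows"]}

```bash
mkdir -p pics; cat > h.py <<'E'
import numpy as np, cv2, json
from bench import r, read_camera, get_calibration
from scipy.spatial.transform import Rotation as R
def snap(n,f):
    c=get_calibration(n); p,d=read_camera(n)
    cv2.imwrite(f'pics/{f}.png',p[:,:,::-1]); np.savez(f'pics/{f}.npz',p=p,d=d,mtx=c['mtx'],dist=c['distortion'],o=c['origin'],q=c['orientation'])
    return p,d,c
def ld(f):
    z=np.load(f'pics/{f}.npz'); return z
def ray(z,uv):
    uv=np.array(uv,float).reshape(-1,1,2)
    n=cv2.undistortPoints(uv,z['mtx'],z['dist']).reshape(-1,2)
    q=z['q']; Rm=R.from_quat(q).as_matrix() if np.size(q)==4 else np.array(q)
    return np.array(z['o']),np.c_[n,np.ones(len(n))]@Rm.T
def plane(z,uv,h):
    o,d=ray(z,uv); t=(h-o[2])/d[:,2]; return o+d*t[:,None]
def dep(z,uv):
    o,d=ray(z,uv); uv=np.array(uv).reshape(-1,2).astype(int)
    return o+d*z['d'][uv[:,1],uv[:,0]][:,None]
E
python3 - <<'E'
from h import *
for n in ['scene','top','wrist']:
    p,d,c=snap(n,n+'0'); print(n,c['origin'],c['orientation'],np.array(c['mtx']).round(1).tolist(),c['distortion'])
print(r.sense())
E
```

```text
scene [ 0.98805556 -0.03086564  0.7061045 ] [ 0.61796827  0.70372247 -0.26407344 -0.23055396] [[415.2, 0.0, 280.8], [0.0, 415.2, 211.1], [0.0, 0.0, 1.0]] [0.04094385 0.         0.         0.         0.        ]
top [ 0.30973294 -0.10325915  1.14407493] [ 0.7103446  -0.69786571  0.06557045 -0.06398843] [[476.8, 0.0, 280.2], [0.0, 476.8, 212.9], [0.0, 0.0, 1.0]] [-0.03743942  0.          0.          0.          0.        ]
wrist [ 0.2535579  -0.46511513  0.37271727] [ 0.81656357 -0.56018972 -0.07913252  0.1146711 ] [[344.5, 0.0, 283.4], [0.0, 344.5, 213.9], [0.0, 0.0, 1.0]] [-0.08945581  0.          0.          0.          0.        ]
{'time_s': 0.15, 'joints': array([-1.42740430e+00,  3.13302650e-01,  1.49822143e+00, -3.30855556e-05,
        1.33097198e+00, -2.23434184e-01]), 'joint_vel': array([ 0.00010324, -0.00089795, -0.00306532, -0.00189019,  0.00107281,
       -0.0017321 ]), 'joint_torque': array([ 1.79809995e-03, -4.12367392e+01, -2.59796351e+01, -1.86057528e-04,
        3.22072054e-03,  1.40526532e-05]), 'eef_pos': array([ 0.18822857, -0.48988893,  0.20869166]), 'orientation': array([-0.12896802,  0.69556544, -0.69492624,  0.12897087]), 'contact_force': array([ 0.19945946, -0.11907858, -0.01543239]), 'ft_torque': array([-0.0152869 ,  0.00682836, -0.03421981]), 'finger_gap': 1.000055480584733}
```

```bash
ls .
```

```text
h.py
pics
```

View pics/scene0.png

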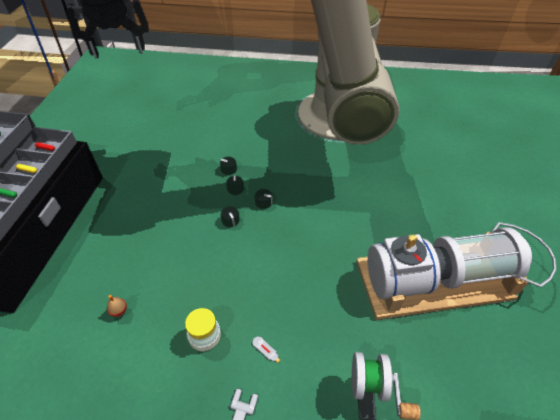

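View pics/top0.png

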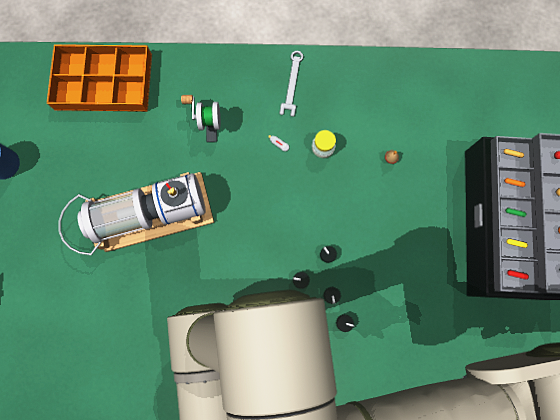

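View pics/wrist0.png

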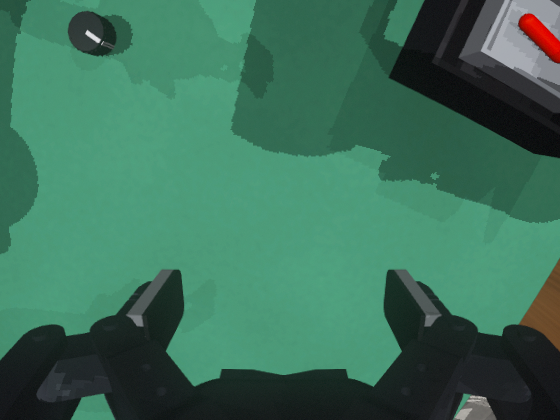

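Scene and top show four black knobs (top: about (328,254), (300,280), (332,295), (346,323)), the lantern valve near (173,192) in top, jar (325,143), float (392,156), lure (278,143), reel (206,115).

```bash
python3 - <<'E'
from h import *
z=ld('top0')
for n,uv,h in [('k1',(328,254),.028),('k2',(300,280),.028),('k3',(332,295),.028),('k4',(346,323),.028),('stem',(173,191),.151),('jar',(325,143),.06),('float',(392,156),.05),('lure',(278,143),.0),('reel',(206,115),.05)]:
    p=plane(z,uv,h)[0]; print(n,p.round(3),np.hypot(*p[:2]).round(3),dep(z,uv).round(3))
im=z['p'][:,:,::-1]
a=cv2.resize(im[225:345,270:390],(480,480),interpolation=cv2.INTER_CUBIC)
b=cv2.resize(im[150:240,130:220],(480,480),interpolation=cv2.INTER_CUBIC)
cv2.imwrite('pics/c1.png',np.hstack([a,b])[:, :800] if 0 else cv2.resize(np.hstack([a,b]),(800,400)))
s=ld('scene0')['p'][:,:,::-1]
cv2.imwrite('pics/c2.png',np.hstack([cv2.resize(s[140:240,200:300],(400,400),interpolation=3),cv2.resize(s[220:300,365:445],(400,400),interpolation=3)]))
E
```

```text
k1 [ 0.421 -0.218  0.028] 0.474 [[ 0.421 -0.218  0.027]]
k2 [ 0.359 -0.153  0.028] 0.39 [[ 0.359 -0.153  0.025]]
k3 [ 0.326 -0.227  0.028] 0.397 [[ 0.326 -0.227  0.025]]
k4 [ 0.263 -0.259  0.028] 0.369 [[ 0.263 -0.259  0.029]]
stem [0.538 0.126 0.151] 0.552 [[0.538 0.127 0.149]]
jar [ 0.682 -0.208  0.06 ] 0.713 [[ 0.682 -0.208  0.059]]
float [ 0.656 -0.369  0.05 ] 0.753 [[ 0.658 -0.371  0.043]]
lure [ 0.7   -0.095  0.   ] 0.707 [[ 0.698 -0.095  0.006]]
reel [0.752 0.081 0.05 ] 0.756 [[0.737 0.075 0.085]]
```

View pics/c1.png

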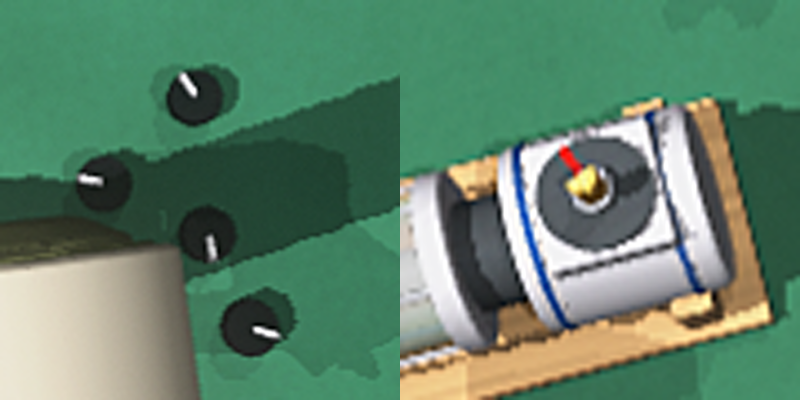

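View pics/c2.png

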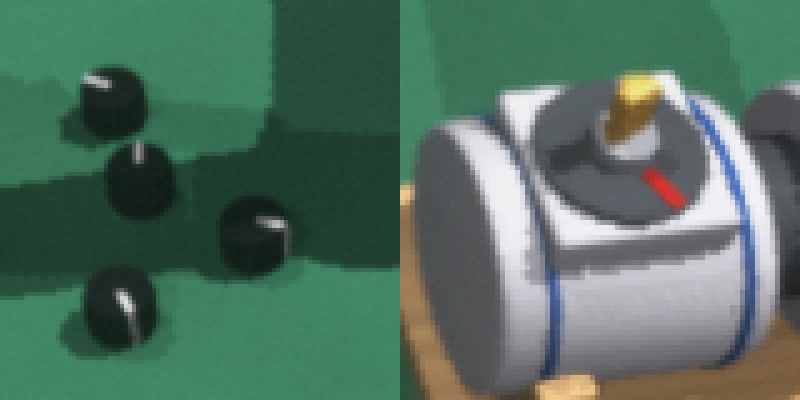

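```bash
python3 - <<'E'
from h import *
z=ld('top0'); im=z['p'].astype(int); R_,G,B=im[...,0],im[...,1],im[...,2]
def cen(m,box):
    x0,y0,x1,y1=box; mm=np.zeros(m.shape,bool); mm[y0:y1,x0:x1]=m[y0:y1,x0:x1]
    v,u=np.nonzero(mm); return np.c_[u,v].astype(float)
# knob
k=cen((im.max(2)<50),(312,238,344,270)); w=cen((im.min(2)>110),(312,238,344,270))
allk=np.r_[k,w]; (c,rad)=cv2.minEnclosingCircle(allk.astype(np.float32)); print('knob px',len(k),len(w),allk.mean(0),c,rad)
W=plane(z,w,.028); A=plane(z,allk,.020); print('knob c',A.mean(0),plane(z,[c],.02),'white',W.mean(0), W.min(0),W.max(0))
d=W.mean(0)-A.mean(0); print('knob ang',np.degrees(np.arctan2(d[1],d[0])), 'pca',np.degrees(np.arctan2(*np.linalg.svd(W-W.mean(0))[2][0][[1,0]])))
# red
rd=cen((R_>150)&(G<70)&(B<70),(155,175,195,215)); P=plane(z,rd,.119); print('red',len(rd),P.mean(0),'pca',np.degrees(np.arctan2(*np.linalg.svd(P-P.mean(0))[2][0][[1,0]])),P.min(0),P.max(0))
g=cen((R_>140)&(B<90)&(G>100),(155,175,195,215)); print('gold',len(g),plane(z,g,.151).mean(0),g.mean(0))
fl=cen((im.max(2)<110)&(im.max(2)-im.min(2)<25),(150,170,200,220)).astype(np.int32)
h=cv2.convexHull(fl); e=cv2.fitEllipse(h); print('flange ell',e,plane(z,[e[0]],.119)); c,rad=cv2.minEnclosingCircle(h);print(c,rad,plane(z,[c],.119))
# scene
s=ld('scene0'); im=s['p'].astype(int); R_,G,B=im[...,0],im[...,1],im[...,2]
rd=cen((R_>150)&(G<70)&(B<70),(385,230,440,270)); P=plane(s,rd,.119); print('S red',len(rd),P.mean(0),'pca',np.degrees(np.arctan2(*np.linalg.svd(P-P.mean(0))[2][0][[1,0]])))
w=cen((im.min(2)>110),(218,203,243,230)); print('S white',w.tolist()); print(plane(s,w,.028).round(4).tolist())
k=cen(im.max(2)<45,(216,200,245,232)); print(k.mean(0),len(k), plane(s,[k.mean(0)],.017))
E
```

```text
knob px 185 19 [327.84803922 254.06862745] (327.8500061035156, 254.0) 8.211221694946289
knob c [ 0.42150302 -0.21816684  0.02      ] [[ 0.42165134 -0.21816937  0.02      ]] white [ 0.43019604 -0.21300241  0.028     ] [ 0.42317135 -0.21770589  0.028     ] [ 0.43723011 -0.20829374  0.028     ]
knob ang 30.7140866467924 pca -147.4596733396541
red 14 [0.55715405 0.14598343 0.119     ] pca -141.41525891376887 [0.55152059 0.14086001 0.119     ] [0.56281201 0.15015939 0.119     ]
gold 3 [0.53456493 0.12895693 0.151     ] [171.66666667 192.33333333]
flange ell ((174.5752410888672, 199.54116821289062), (48.52383804321289, 61.07545471191406), 42.395484924316406) [[0.52567361 0.12905381 0.119     ]]
(172.36016845703125, 197.32192993164062) 31.143558502197266 [[0.53057993 0.13423717 0.119     ]]
S red 22 [0.55461278 0.14573277 0.119     ] pca 38.60093944352216
S white [[229.0, 213.0], [230.0, 213.0], [231.0, 213.0], [229.0, 214.0], [230.0, 214.0], [231.0, 214.0], [232.0, 214.0], [230.0, 215.0], [231.0, 215.0], [232.0, 215.0], [230.0, 216.0], [231.0, 216.0], [232.0, 216.0], [233.0, 216.0], [231.0, 217.0], [232.0, 217.0], [233.0, 217.0], [232.0, 218.0]]
[[0.4226, -0.2189, 0.028], [0.4223, -0.2167, 0.028], [0.4221, -0.2146, 0.028], [0.4254, -0.2183, 0.028], [0.4251, -0.2161, 0.028], [0.4248, -0.214, 0.028], [0.4246, -0.2119, 0.028], [0.4279, -0.2155, 0.028], [0.4276, -0.2134, 0.028], [0.4273, -0.2113, 0.028], [0.4307, -0.2149, 0.028], [0.4304, -0.2128, 0.028], [0.4301, -0.2107, 0.028], [0.4298, -0.2086, 0.028], [0.4331, -0.2122, 0.028], [0.4329, -0.2101, 0.028], [0.4326, -0.208, 0.028], [0.4356, -0.2095, 0.028]]
[229.09389671 216.20187793] 213 [[ 0.42243598 -0.21975769  0.017     ]]
```

```bash
cat >> h.py <<'E'
def delta(pos,jaw_deg=None):
    s=r.sense(); M=R.from_quat(s['orientation']).as_matrix(); 
    t=M.T@(np.array(pos)-s['eef_pos'])*1000
    y=np.array([0,0,-1.]); 
    jz=M[:,2]; cur=np.degrees(np.arctan2(jz[1],jz[0]))
    a=cur if jaw_deg is None else jaw_deg
    a=a+180*round((cur-a)/180)
    zz=np.array([np.cos(np.radians(a)),np.sin(np.radians(a)),0]); T=np.c_[np.cross(y,zz),y,zz]
    print('jaw now',cur.round(2),'to',a,'j6',s['joints'][5],'pos',s['eef_pos'].round(4),'shift',t.round(2),'turn',np.degrees(R.from_matrix(M.T@T).as_rotvec()).round(2),'F',s['contact_force'].round(1),'gap',s['finger_gap'],'t',s['time_s'])
E
python3 - <<'E'
from h import *
for a in (None,31,121): delta([.4215,-.2185,.15],a)
print(R.from_quat(r.sense()['orientation']).as_matrix().round(3))
E
```

```text
jaw now -68.98 to -68.98195094652547 j6 -0.22343418366941484 pos [ 0.1882 -0.4899  0.2087] shift [-315.08   58.9  -169.61] turn [ 0.05 -0.   -0.01] F [ 0.2 -0.1 -0. ] gap 1.000055480584733 t 0.15
jaw now -68.98 to -149 j6 -0.22343418366941484 pos [ 0.1882 -0.4899  0.2087] shift [-315.08   58.9  -169.61] turn [5.000e-02 8.002e+01 3.000e-02] F [ 0.2 -0.1 -0. ] gap 1.000055480584733 t 0.15
jaw now -68.98 to -59 j6 -0.22343418366941484 pos [ 0.1882 -0.4899  0.2087] shift [-315.08   58.9  -169.61] turn [ 0.05 -9.98 -0.01] F [ 0.2 -0.1 -0. ] gap 1.000055480584733 t 0.15
[[-0.933 -0.     0.359]
 [-0.359  0.001 -0.933]
 [-0.    -1.    -0.001]]
```

Request:
jog_arm --rows "0 -53 10 -28 0 0 0; 0 -106 20 -57 0 0 0; 0 -159 30 -85 0 0 0; 0 -212 40 -114 0 0 0; 0 -265 50 -142 0 0 0"

```text
time_s: 0.78
eef_pos: [0.3857, -0.2608, 0.1588]
orientation: [0.129, -0.695, 0.695, -0.129]
contact_force: [0.5, -0.5, -0.1]
finger_gap: 1.003
```

Request:
jog_arm --rows "0 -50 9 -28 0 0 0; 0 -50 9 -28 0 0 0"

```text
time_s: 1.02
eef_pos: [0.4226, -0.2154, 0.1493]
orientation: [-0.131, 0.695, -0.694, 0.131]
contact_force: [-0.2, -1.0, -0.3]
finger_gap: 1.003
```

```bash
python3 - <<'E'
from h import *
delta([.4215,-.2185,.05]); snap('wrist','w1')
E
```

```text
jaw now -68.68 to -68.68493037560627 j6 0.479206147561112 pos [ 0.4226 -0.2154  0.1493] shift [ 2.07 99.35  2.66] turn [0.1  0.   0.03] F [-0.2 -1.  -0.3] gap 1.0027757676687974 t 1.025
```

View pics/w1.png

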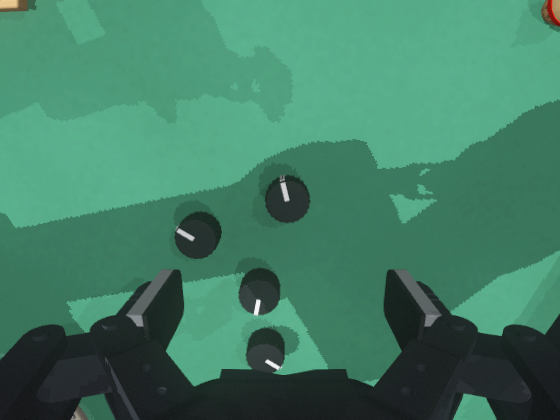

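Wrist view shows the target knob at (288,199), with the pointer upwards to (282,178); the others at (198,236), (260,291), (266,350).

```bash
python3 - <<'E'
from h import *
z=ld('w1'); im=z['p'].astype(int)
y0,y1,x0,x1=170,228,260,316
sub=im[y0:y1,x0:x1]; dk=(sub.max(2)<58)|(sub.min(2)>120)
n,l,st,c=cv2.connectedComponentsWithStats(dk.astype(np.uint8)); i=1+np.argmax(st[1:,4]); v,u=np.nonzero(l==i); P=np.c_[u+x0,v+y0].astype(float)
print(st[i],P.mean(0)); print('c@.018',plane(z,[P.mean(0)],.018)); 
d=z['d'][P[:,1].astype(int),P[:,0].astype(int)]; Q=dep(z,P); T=Q[Q[:,2]>.023]; print('top pts',len(T),T.mean(0),(T.min(0)+T.max(0))/2,T.max(0)-T.min(0))
w=P[(im[P[:,1].astype(int),P[:,0].astype(int)].min(1)>110)]
W=plane(z,w,.028); W=W[np.hypot(*(W[:,:2]-T.mean(0)[:2]).T)<.0175]; print(len(W),W.mean(0),np.degrees(np.arctan2(*np.linalg.svd(W-W.mean(0))[2][0][[1,0]])), np.degrees(np.arctan2(*(W.mean(0)-T.mean(0))[[1,0]])))
E
```

```text
[   5    5   45   48 1551] [287.03868472 199.30560928]
c@.018 [[ 0.42218704 -0.21919977  0.018     ]]
top pts 1450 [ 0.42323482 -0.2187614   0.02748259] [ 0.44568848 -0.2141007   0.16828116] [0.08441388 0.04737959 0.29025764]
100 [ 0.42995704 -0.21375564  0.028     ] -145.9354686776444 36.673574997082675
```

```bash
python3 - <<'E'
from h import *
delta([.4223,-.2187,.003])
E
```

```text
jaw now -68.8 to -68.7998487091179 j6 0.47775690338586657 pos [ 0.4218 -0.2172  0.1497] shift [-1.000e-02  1.467e+02  1.720e+00] turn [0.05 0.   0.03] F [-0.2 -0.7 -0.7] gap 0.9995665947754269 t 1.075
```

Request:
jog_arm --rows "0 -1 50 1 0 0 0; 0 -1 95 1 0 0 0; 0 -1 125 1 0 0 0; 0 -1 140 1 0 0 0; 0 -1 146 1 0 0 0"

```text
time_s: 1.7
eef_pos: [0.4225, -0.2197, 0.004]
orientation: [0.129, -0.695, 0.695, -0.129]
contact_force: [0.6, 0.1, 0.3]
finger_gap: 1.001
```

Request:
jog_arm --rows "0 0 0 0 0 0 0"

```text
time_s: 1.82
eef_pos: [0.4228, -0.2196, 0.0046]
orientation: [0.129, -0.695, 0.696, -0.129]
contact_force: [-0.4, 0.1, 0.6]
finger_gap: 0.999
```

```bash
python3 - <<'E'
from h import *
delta([.4223,-.2187,.003]); snap('wrist','w2')
E
```

```text
jaw now -69.01 to -69.00701040914285 j6 0.47891366674847125 pos [ 0.4228 -0.2196  0.0046] shift [ 0.21  1.65 -0.99] turn [-0.05  0.   -0.03] F [-0.4  0.1  0.6] gap 0.9989153364942239 t 1.825
```

View pics/w2.png

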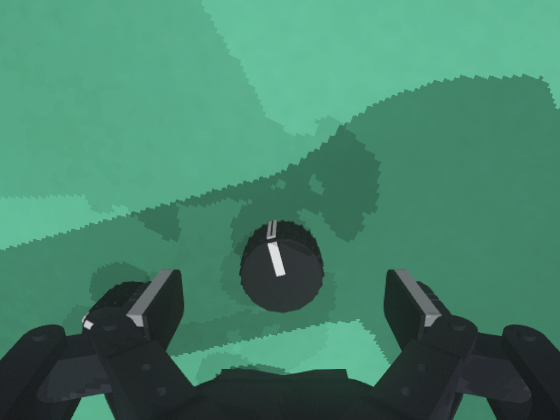

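The knob sits at (282,268), centred between the pads (columns 183 and 385). Closing.

Request:
jog_arm --rows "255 0 1 0 0 0 0; 255 0 1 0 0 0 0; 255 0 1 0 0 0 0; 255 0 1 0 0 0 0; 255 0 1 0 0 0 0"

```text
time_s: 2.5
eef_pos: [0.424, -0.219, 0.0057]
orientation: [0.128, -0.695, 0.696, -0.13]
contact_force: [-4.5, 10.4, 30.7]
finger_gap: 0.003
```

```bash
python3 - <<'E'
from h import *
delta([.4223,-.2187,.003]); snap('wrist','w3'); snap('scene','s3')
s=ld('s3')['p'][:,:,::-1]
cv2.imwrite('pics/s3c.png',cv2.resize(s[100:280,150:390],(800,600),interpolation=3))
E
```

```text
jaw now -69.0 to -68.9985568919402 j6 0.4790950141724902 pos [ 0.424  -0.219   0.0057] shift [ 1.52  2.72 -0.93] turn [-0.12  0.   -0.15] F [-4.5 10.4 30.7] gap 0.003230337039270841 t 2.5
```

View pics/w3.png

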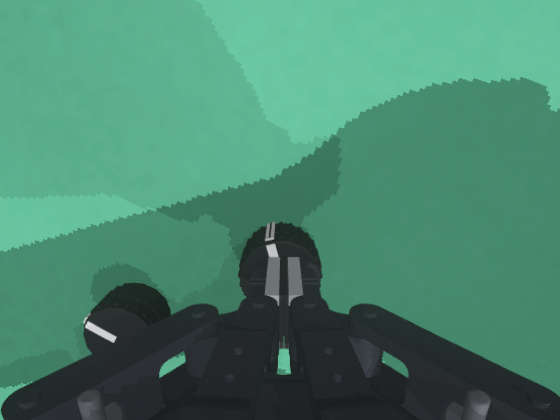

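View pics/s3c.png

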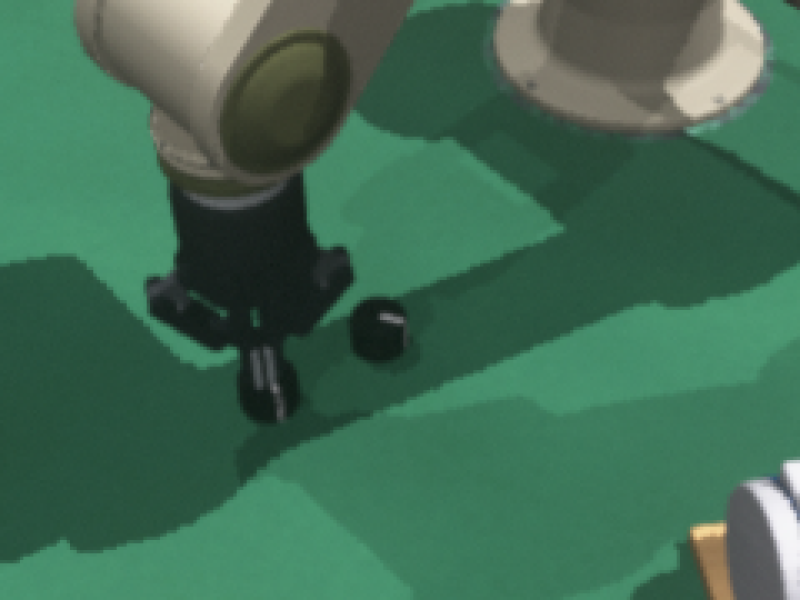

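```bash
python3 - <<'E'
from h import *
z=ld('w3')
for uv in [(271,262),(294,262),(272,290),(296,290),(272,248),(255,265),(310,265),(283,240),(283,228),(285,285)]: print(uv,dep(z,[uv])[0].round(4), z['p'][uv[1],uv[0]])
z=ld('w2')
print('open pads')
for uv in [(170,272),(145,310),(177,280),(400,272),(420,305),(282,270),(282,300)]: print(uv,dep(z,[uv])[0].round(4))
z=ld('s3')
E
```

```text
(271, 262) [ 0.4329 -0.2104  0.0385] [110 116 118]
(294, 262) [ 0.4352 -0.2198  0.0359] [109 116 118]
(272, 290) [ 0.4331 -0.2115  0.0622] [109 115 117]
(296, 290) [ 0.4358 -0.2194  0.0616] [109 116 117]
(272, 248) [ 0.435  -0.2097  0.0285] [195 196 198]
(255, 265) [ 0.4244 -0.2055  0.0279] [39 46 46]
(310, 265) [ 0.4327 -0.2289  0.0265] [51 58 58]
(283, 240) [ 0.4393 -0.2132  0.0259] [33 43 39]
(283, 228) [ 0.4398 -0.2131  0.0102] [30 41 38]
(285, 285) [ 0.4344 -0.2158  0.0578] [33 39 40]
open pads
(170, 272) [ 0.488  -0.1946  0.1688]
(145, 310) [ 0.4173 -0.1748  0.0742]
(177, 280) [ 0.4137 -0.1776  0.0447]
(400, 272) [ 0.4494 -0.2591  0.0459]
(420, 305) [ 0.4489 -0.2578  0.0707]
(282, 270) [ 0.4258 -0.2181  0.028 ]
(282, 300) [ 0.4114 -0.2236  0.0276]
```

```bash
python3 - <<'E'
from h import *
z=ld('w3')
a=z['p'][:,:,::-1][200:380,180:400]
cv2.imwrite('pics/w3c.png',cv2.resize(a,(733,600),interpolation=2))
E
```

```text
(no output)
```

View pics/w3c.png

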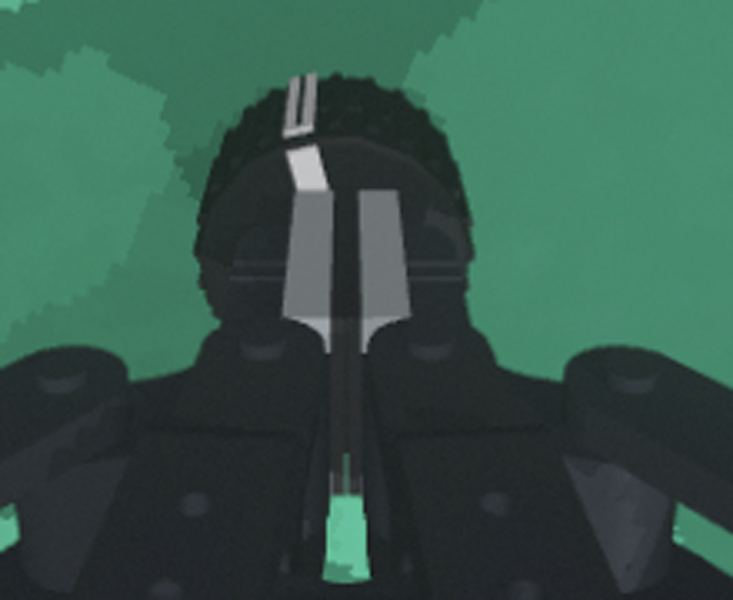

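The wrist view shows the pad ends resting on the knob's top (z≈0.028) although the TCP reads 0.006: the fingers closed over the knob. I reopen and check the finger geometry.

Request:
jog_arm --rows "255 0 -30 0 0 0 0; 255 0 -30 0 0 0 0"

```text
time_s: 2.85
eef_pos: [0.4236, -0.2197, 0.0348]
orientation: [0.128, -0.694, 0.696, -0.13]
contact_force: [-0.1, -0.6, -0.4]
finger_gap: -0.003
```

```bash
python3 - <<'E'
from h import *
delta([.4223,-.2187,.003]); snap('wrist','w4')
z=ld('w4')
for v in range(200,330,8): print(v,[dep(z,[(u,v)])[0].round(3).tolist() for u in (272,283,294)])
cv2.imwrite('pics/w4c.png',cv2.resize(z['p'][:,:,::-1][180:380,180:400],(660,600),interpolation=2))
E
```

```text
jaw now -68.97 to -68.97278530927743 j6 0.4790926223308225 pos [ 0.4236 -0.2197  0.0348] shift [ 0.9  31.76 -1.54] turn [-0.2  0.  -0.1] F [-0.1 -0.6 -0.4] gap -0.003140116962345614 t 2.85
200 [[0.441, -0.206, -0.002], [0.443, -0.212, -0.001], [0.446, -0.218, -0.001]]
208 [[0.438, -0.207, 0.006], [0.44, -0.214, 0.005], [0.441, -0.22, 0.0]]
216 [[0.439, -0.208, 0.024], [0.44, -0.214, 0.02], [0.44, -0.22, 0.014]]
224 [[0.436, -0.209, 0.028], [0.438, -0.215, 0.027], [0.44, -0.22, 0.027]]
232 [[0.432, -0.211, 0.028], [0.433, -0.216, 0.027], [0.436, -0.221, 0.028]]
240 [[0.428, -0.212, 0.028], [0.429, -0.218, 0.027], [0.432, -0.223, 0.028]]
248 [[0.423, -0.214, 0.028], [0.425, -0.219, 0.027], [0.428, -0.225, 0.028]]
256 [[0.419, -0.215, 0.027], [0.421, -0.221, 0.027], [0.423, -0.226, 0.028]]
264 [[0.432, -0.212, 0.068], [0.434, -0.216, 0.068], [0.435, -0.22, 0.068]]
272 [[0.432, -0.212, 0.075], [0.433, -0.216, 0.075], [0.435, -0.22, 0.076]]
280 [[0.432, -0.212, 0.082], [0.434, -0.216, 0.083], [0.435, -0.22, 0.084]]
288 [[0.432, -0.212, 0.089], [0.433, -0.216, 0.088], [0.435, -0.22, 0.089]]
296 [[0.432, -0.212, 0.094], [0.434, -0.216, 0.095], [0.434, -0.22, 0.093]]
304 [[0.433, -0.212, 0.101], [0.43, -0.217, 0.094], [0.436, -0.219, 0.101]]
312 [[0.433, -0.212, 0.106], [0.427, -0.218, 0.093], [0.436, -0.219, 0.106]]
320 [[0.434, -0.212, 0.111], [0.424, -0.219, 0.094], [0.436, -0.218, 0.111]]
328 [[0.434, -0.212, 0.115], [0.421, -0.221, 0.093], [0.435, -0.219, 0.113]]
```

View pics/w4c.png

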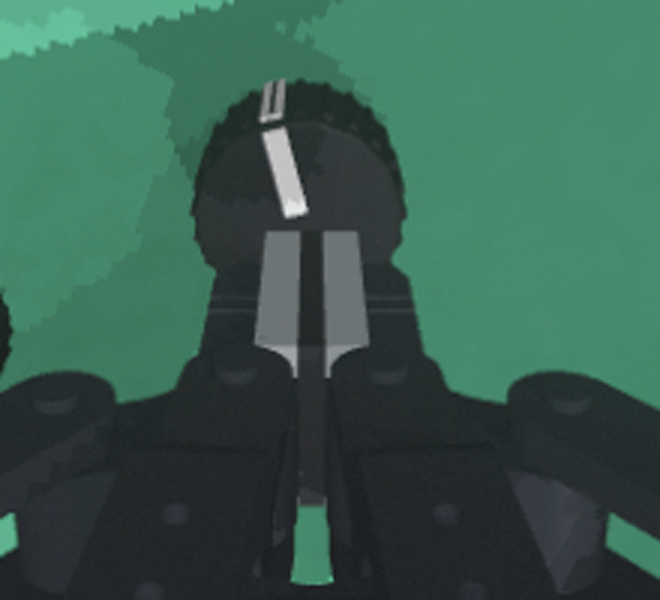

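The shut finger tips are seen at z≈0.065 with the TCP at 0.035, so the real tips are about 25–30 mm behind the reported TCP. I open and go lower in small, force-checked steps.

Request:
jog_arm --rows "0 0 0 0 0 0 0; 0 0 0 0 0 0 0; 0 0 0 0 0 0 0; 0 0 0 0 0 0 0"

```text
time_s: 3.4
eef_pos: [0.4226, -0.219, 0.0329]
orientation: [-0.129, 0.695, -0.695, 0.129]
contact_force: [0.8, 0.5, -0.0]
finger_gap: 0.844
```

```bash
cat > kn.py <<'E'
from h import *
def knob(f,h=.028,box=(225,180,340,320),dark=70):
    z=ld(f); im=z['p'].astype(int); x0,y0,x1,y1=box
    u,v=np.meshgrid(np.arange(x0,x1),np.arange(y0,y1)); P=np.c_[u.ravel(),v.ravel()]
    Q=dep(z,P); m=abs(Q[:,2]-h)<.003
    mk=np.zeros(im.shape[:2],np.uint8); mk[P[m][:,1],P[m][:,0]]=1
    n,l,st,c=cv2.connectedComponentsWithStats(mk); i=1+np.argmax(st[1:,4]); vv,uu=np.nonzero(l==i)
    T=plane(z,np.c_[uu,vv],h); hull=cv2.convexHull((T[:,:2]*1e5).astype(np.int32)); c,rad=cv2.minEnclosingCircle(hull)
    c=np.array(c)/1e5; print('top',len(T),'centroid',T.mean(0).round(4),'circ',c.round(4),'rad',rad/1e5)
    col=im[vv,uu]; W=T[col.min(1)>130]
    if len(W): 
        a=np.linalg.svd(W-W.mean(0))[2][0]; d=W.mean(0)[:2]-c; a=a*np.sign(a[:2]@d)
        print('pointer yaw pca',np.degrees(np.arctan2(a[1],a[0])).round(1),'centre',np.degrees(np.arctan2(d[1],d[0])).round(1),len(W))
    return c
E
python3 - <<'E'
from kn import *
snap('wrist','w5'); c=knob('w5'); delta([*c,-.015])
E
```

```text
top 3640 centroid [ 0.4232 -0.2179  0.028 ] circ [ 0.4229 -0.2177] rad 0.01925388427734375
pointer yaw pca 34.7 centre 36.2 253
jaw now -68.99 to -68.98784100497765 j6 0.4791286624999845 pos [ 0.4226 -0.219   0.033 ] shift [-0.78 47.98 -1.08] turn [0.01 0.   0.  ] F [ 0.3 -0.5 -1.1] gap 0.9233528461551316 t 3.45
```

View pics/w5.png

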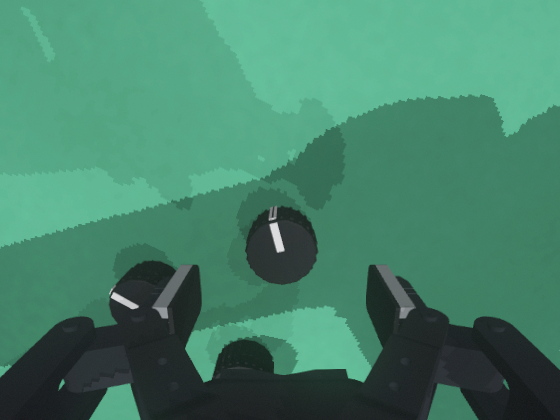

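Request:
jog_arm --rows "60 -1 20 -1 0 0 0; 60 -1 32 -1 0 0 0; 60 -1 40 -1 0 0 0; 60 -1 45 -1 0 0 0; 60 -1 45 -1 0 0 0"

```text
time_s: 4.08
eef_pos: [0.4232, -0.2177, -0.012]
orientation: [-0.129, 0.695, -0.695, 0.129]
contact_force: [0.4, 0.7, 0.2]
finger_gap: 0.765
```

```bash
python3 - <<'E'
from kn import *
snap('wrist','w6'); c=knob('w6'); delta([*c,-.015])
z=ld('w6')
for v in range(262,300,6): print(v,[dep(z,[(u,v)])[0].round(3).tolist() for u in (195,200,205,210,215)])
E
```

```text
top 5122 centroid [ 0.4257 -0.2169  0.028 ] circ [ 0.4236 -0.2176] rad 0.019102525634765624
pointer yaw pca 35.0 centre 38.5 408
jaw now -68.99 to -68.98761617699914 j6 0.48203364632288276 pos [ 0.4233 -0.2178 -0.0117] shift [-0.33  3.27 -0.09] turn [-0.01  0.   -0.01] F [ 0.  -0.3  0.4] gap 0.7605313170679611 t 4.125
262 [[0.409, -0.177, -0.001], [0.411, -0.18, -0.0], [0.412, -0.182, -0.0], [0.411, -0.184, -0.002], [0.413, -0.187, -0.001]]
268 [[0.421, -0.181, 0.026], [0.421, -0.183, 0.025], [0.419, -0.184, 0.02], [0.409, -0.185, -0.001], [0.41, -0.187, -0.001]]
274 [[0.421, -0.182, 0.031], [0.421, -0.184, 0.03], [0.417, -0.185, 0.021], [0.406, -0.186, -0.0], [0.407, -0.189, -0.0]]
280 [[0.421, -0.183, 0.035], [0.419, -0.185, 0.031], [0.416, -0.186, 0.024], [0.403, -0.187, -0.001], [0.404, -0.189, -0.001]]
286 [[0.421, -0.184, 0.039], [0.418, -0.186, 0.032], [0.414, -0.187, 0.026], [0.401, -0.188, 0.001], [0.401, -0.19, -0.0]]
292 [[0.418, -0.185, 0.038], [0.414, -0.186, 0.031], [0.411, -0.188, 0.025], [0.407, -0.19, 0.016], [0.398, -0.191, 0.0]]
298 [[0.416, -0.186, 0.039], [0.413, -0.187, 0.034], [0.409, -0.189, 0.025], [0.405, -0.19, 0.018], [0.395, -0.192, -0.0]]
```

View pics/w6.png

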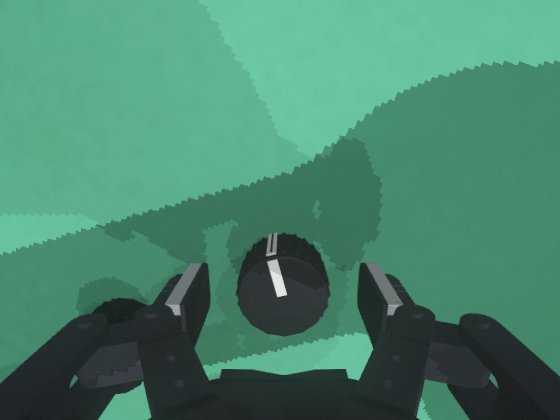

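Pad tips are now at z≈0.017, beside the knob at (283,290). Lowering 3 mm and closing.

Request:
jog_arm --rows "60 0 3 0 0 0 0; 255 0 3 0 0 0 0; 255 0 3 0 0 0 0; 255 0 3 0 0 0 0; 255 0 3 0 0 0 0"

```text
time_s: 4.75
eef_pos: [0.4233, -0.2177, -0.0145]
orientation: [0.129, -0.695, 0.695, -0.129]
contact_force: [-1.3, 0.5, 5.4]
finger_gap: 0.419
```

Request:
jog_arm --rows "255 0 -20 0 0 0 0; 255 0 -60 0 0 0 0; 255 0 -100 0 0 0 0; 255 0 -150 0 0 0 0; 255 0 -200 0 0 0 0"

```text
time_s: 5.38
eef_pos: [0.423, -0.2175, 0.1868]
orientation: [-0.129, 0.695, -0.695, 0.129]
contact_force: [0.6, -1.2, -0.5]
finger_gap: 0.423
```

```bash
python3 - <<'E'
from kn import *
snap('wrist','w7'); delta([.537,.128,.2])
z=ld('w7')
for uv in [(283,270),(265,290),(300,290),(283,310)]: print(uv,dep(z,[uv])[0].round(4),z['p'][uv[1],uv[0]])
E
```

```text
jaw now -68.97 to -68.97117316620042 j6 0.48200304845746383 pos [ 0.425  -0.2192  0.1931] shift [-229.12   -8.4  -283.81] turn [-0.53  0.   -0.28] F [ 1.7 -1.2  7.6] gap 0.4236270219244186 t 5.425
(283, 270) [ 0.4343 -0.2133  0.2285] [39 44 44]
(265, 290) [ 0.4239 -0.2097  0.2292] [45 51 51]
(300, 290) [ 0.4287 -0.2227  0.2289] [38 41 42]
(283, 310) [ 0.418  -0.2196  0.2291] [43 49 47]
```

View pics/w7.png

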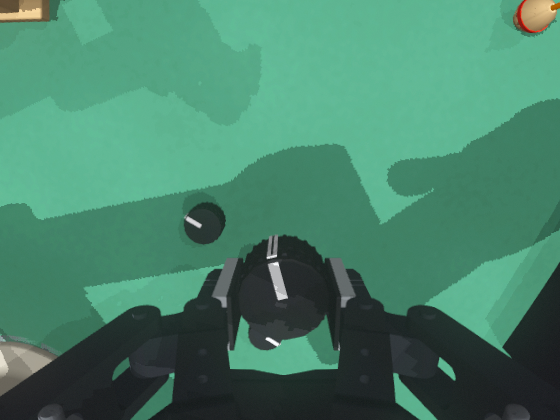

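Knob is held (still at (283,290) in the wrist view, top level). Moving beside the valve to measure it.

Request:
jog_arm --rows "255 -25 0 -45 0 0 0; 255 -54 0 -94 0 0 0; 255 -84 0 -145 0 0 0; 255 -112 0 -195 0 0 0; 255 -138 0 -240 0 0 0"

```text
time_s: 6.05
eef_pos: [0.4659, 0.0578, 0.1851]
orientation: [0.129, -0.695, 0.695, -0.129]
contact_force: [0.3, 0.0, -0.4]
finger_gap: 0.424
```

Request:
jog_arm --rows "255 -15 0 -27 0 0 0; 255 -23 0 -41 0 0 0; 255 -23 0 -41 0 0 0; 255 -23 0 -41 0 0 0"

```text
time_s: 6.55
eef_pos: [0.4728, 0.1013, 0.185]
orientation: [0.129, -0.695, 0.695, -0.129]
contact_force: [-0.6, -0.3, -0.8]
finger_gap: 0.424
```

```bash
python3 - <<'E'
from kn import *
delta([.537,.128,.2]); snap('wrist','w8'); delta([.537,.128,.2]);snap('top','t8'); snap('scene','s8')
z=ld('w8')
E
```

```text
jaw now -69.05 to -69.04587289160919 j6 1.1735245464206923 pos [0.4728 0.1013 0.185 ] shift [-69.54 -15.    -1.94] turn [-0.01 -0.    0.01] F [-0.6 -0.3 -0.8] gap 0.4243261389916775 t 6.55
jaw now -69.06 to -69.06324816704657 j6 1.1736788429289755 pos [0.4728 0.1013 0.1851] shift [-69.54 -14.93  -2.01] turn [-0.01 -0.    0.01] F [ 0.2 -0.3 -0.1] gap 0.42066887874450976 t 6.6
```

View pics/w8.png

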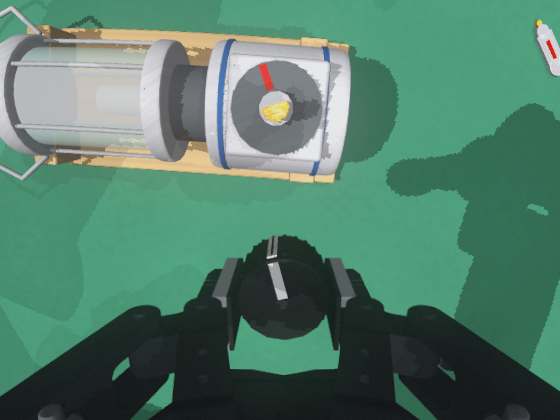

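Flange is at about (276,107), stem (275,107), red mark (266,77); held knob at (283,290), pointer toward (275,260).

```bash
python3 - <<'E'
from kn import *
z=ld('w8'); im=z['p'].astype(int)
x0,y0,x1,y1=225,52,330,162
sub=im[y0:y1,x0:x1]; R_,G,B=sub[...,0],sub[...,1],sub[...,2]
m=((sub.max(2)<125)&(sub.max(2)-sub.min(2)<30)).astype(np.uint8)
m=cv2.morphologyEx(m,cv2.MORPH_OPEN,np.ones((3,3)))
n,l,st,c=cv2.connectedComponentsWithStats(m); i=1+np.argmax(st[1:,4]); print(st[i])
v,u=np.nonzero(l==i); hull=cv2.convexHull(np.c_[u+x0,v+y0].astype(np.int32)).reshape(-1,2)
H=plane(z,hull,.119); cc,rr=cv2.minEnclosingCircle((H[:,:2]*1000).astype(np.float32)); print('flange',cc,rr)
A=np.c_[2*H[:,:2],np.ones(len(H))]; s=np.linalg.lstsq(A,(H[:,:2]**2).sum(1),rcond=None)[0]; print('lsq',s[:2],np.sqrt(s[2]+s[0]**2+s[1]**2))
rd=(R_>150)&(G<80)&(B<80); v,u=np.nonzero(rd); P=plane(z,np.c_[u+x0,v+y0],.119); a=np.linalg.svd(P-P.mean(0))[2][0]
a*=np.sign(a[0]); d=P.mean(0)[:2]-s[:2]; print('red',len(P),P.mean(0),np.degrees(np.arctan2(a[1],a[0])),np.degrees(np.arctan2(d[1],d[0])))
g=(R_>150)&(G>110)&(B<110); v,u=np.nonzero(g); Q=dep(z,np.c_[u+x0,v+y0]); T=Q[Q[:,2]>.147]; print('gold',len(Q),len(T),T.mean(0),T.min(0),T.max(0))
E=np.c_[u+x0,v+y0]; P=plane(z,E,.151); print('gold@151',P.mean(0),P.min(0),P.max(0))
cv2.imwrite('pics/w8c.png',cv2.resize(im[50:165,220:335].astype(np.uint8)[:,:,::-1],(600,600),interpolation=3))
dd=z['d']; q=dep(z,[(283,280),(265,290),(300,290),(283,315)]); print(q)
c=knob('w8',h=np.mean(q[:,2])); print(c)
E
```

```text
[   7   35   88   67 2922]
flange (539.1182861328125, 131.86880493164062) 28.266101837158203
lsq [0.53587488 0.13017709] 0.02525675346747495
red 178 [0.55650689 0.1449427  0.119     ] 38.04915836892206 35.589996457106665
gold 204 204 [0.53815934 0.13061639 0.15192733] [0.53310838 0.12476098 0.14743097] [0.54598395 0.13858387 0.34910165]
gold@151 [0.53817076 0.13061866 0.151     ] [0.53317163 0.12477721 0.151     ] [0.54594514 0.13843739 0.151     ]
[[0.47983641 0.10389348 0.22639073]
 [0.47305234 0.10896754 0.22622004]
 [0.47872435 0.09629394 0.22759529]
 [0.46533849 0.09832493 0.22693135]]
top 5367 centroid [0.4759 0.1023 0.2268] circ [0.4766 0.103 ] rad 0.0235761376953125
pointer yaw pca 34.2 centre 48.8 393
[0.47664469 0.10300628]
```

View pics/w8c.png

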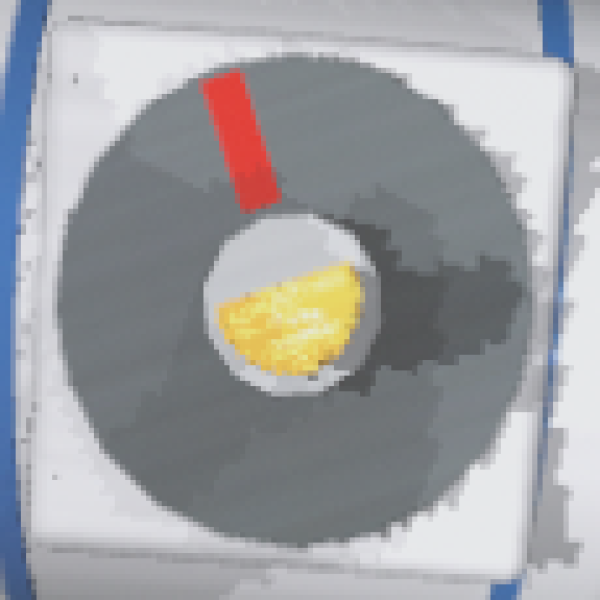

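```bash
python3 - <<'E'
from kn import *
z=ld('w8'); f=lambda x,y:(220+x/5.2174-.4,50+y/5.2174-.4)
P=lambda x,y,h:plane(z,[f(x,y)],h)[0].round(4)
print('flange',P(293,300,.119),'W',P(57,300,.119),P(530,300,.119),P(293,55,.119),P(293,545,.119))
print('collar',P(291,304,.127),P(203,304,.127),P(380,304,.127))
a,b=P(218,305,.151),P(362,262,.151); d=a-b; print('chord',(a+b)/2,np.linalg.norm(d),'normal yaw',np.degrees(np.arctan2(-d[0],d[1]))%180)
n=np.array([np.cos(np.radians(37.5)),np.sin(np.radians(37.5)),0]); print('axis from chord',(a+b)/2-.002*n)
r0,r1=P(222,75,.119),P(261,207,.119); e=r0-r1; print('red yaw',np.degrees(np.arctan2(e[1],e[0])),r0,r1)
# held knob: silhouette top rim
im=z['p']; cv2.imwrite('pics/w8k.png',cv2.resize(im[225:350,220:345][:,:,::-1],(600,600),interpolation=3))
E
```

```text
flange [0.5413 0.1326 0.119 ] W [0.531  0.1598 0.119 ] [0.5519 0.1053 0.119 ] [0.5681 0.1427 0.119 ] [0.5131 0.1219 0.119 ]
collar [0.5407 0.1324 0.127 ] [0.5369 0.1422 0.127 ] [0.5445 0.1225 0.127 ]
chord [0.5423  0.13255 0.151  ] 0.01592011306492516 normal yaw 37.085835490952526
axis from chord [0.54071329 0.13133248 0.151     ]
red yaw 37.43857157233322 [0.563  0.1499 0.119 ] [0.5502 0.1401 0.119 ]
```

View pics/w8k.png

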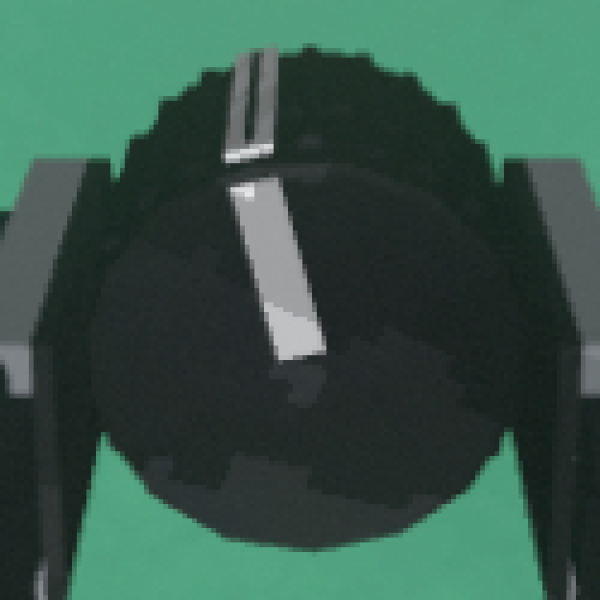

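```bash
python3 - <<'E'
from kn import *
z=ld('w8'); f=lambda x,y:(220+x/4.8-.4,225+y/4.8-.4)
for h in (.2268,.2275):
  P=lambda x,y:plane(z,[f(x,y)],h)[0].round(4)
  a,b,c,d=P(305,163),P(312,550),P(92,345),P(517,345); print(h,a,b,(a+b)/2,np.linalg.norm(a-b),np.linalg.norm(c-d),(c+d)/2)
  p,q=P(256,182),P(301,357); e=p-q; print('pointer',p,q,np.degrees(np.arctan2(e[1],e[0])))
E
```

```text
0.2268 [0.4886 0.1072 0.2268] [0.4546 0.0935 0.2268] [0.4716  0.10035 0.2268 ] 0.03665637734419481 0.03535944004081512 [0.47315 0.1013  0.2268 ]
pointer [0.4856 0.1103 0.2268] [0.4721 0.1012 0.2268] 33.98288838121086
0.2275 [0.4889 0.1073 0.2275] [0.455  0.0937 0.2275] [0.47195 0.1005  0.2275 ] 0.036526291900492704 0.03526613106083512 [0.47355 0.10145 0.2275 ]
pointer [0.4859 0.1104 0.2275] [0.4724 0.1013 0.2275] 33.982888381210756
```

Request:
jog_arm --rows "255 -37 0 -2 0 -1.5 0; 255 -75 0 -4 0 -3 0; 255 -75 20 -4 0 -3 0; 255 -75 35 -4 0 -3 0; 255 -75 40 -4 0 -3 0"

```text
time_s: 7.32
eef_pos: [0.5408, 0.1325, 0.1443]
orientation: [-0.147, 0.692, -0.692, 0.146]
contact_force: [0.7, -0.5, -0.0]
finger_gap: 0.423
```

Request:
jog_arm --rows "255 0 0 0 0 0 0; 255 0 0 0 0 0 0"

```text
time_s: 7.58
eef_pos: [0.5415, 0.1329, 0.1458]
orientation: [0.147, -0.692, 0.692, -0.147]
contact_force: [-0.9, -0.7, -0.5]
finger_gap: 0.42
```

```bash
python3 - <<'E'
from kn import *
delta([.5413,.1323,.145],-66); snap('wrist','w9'); snap('scene','s9'); snap('top','t9')
cv2.imwrite('pics/s9c.png',np.hstack([cv2.resize(ld('s9')['p'][190:290,360:460][:,:,::-1],(400,400),interpolation=3),cv2.resize(ld('w9')['p'][60:350,140:430][:,:,::-1],(400,400),interpolation=3)]))
E
```

```text
jaw now -65.99 to -66 j6 1.1822813123542404 pos [0.5415 0.1329 0.1458] shift [0.46 0.85 0.42] turn [-0.03  0.01 -0.07] F [-0.9 -0.7 -0.5] gap 0.4198579580984402 t 7.575
```

View pics/s9c.png

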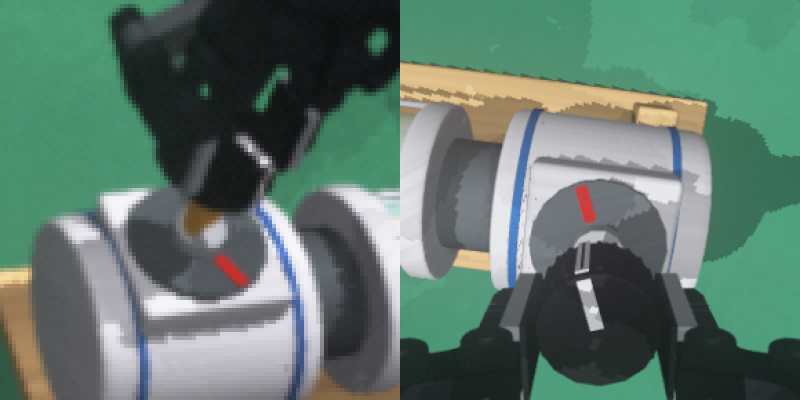

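Knob is just above the stem, pointer in line with the red mark. Lowering gently with force checks.

Request:
jog_arm --rows "255 0 5 0 0 0 0; 255 0 8 0 0 0 0; 255 0 11 0 0 0 0; 255 0 13 0 0 0 0; 255 0 13 0 0 0 0"

```text
time_s: 8.35
eef_pos: [0.5412, 0.133, 0.1319]
orientation: [-0.147, 0.692, -0.692, 0.147]
contact_force: [0.7, 0.2, -1.2]
finger_gap: 0.423
```

```bash
python3 - <<'E'
from kn import *
delta([.5413,.1323,.13],-66); s=r.sense(); print(s['ft_torque']); snap('wrist','w10'); snap('scene','s10')
cv2.imwrite('pics/s10c.png',np.hstack([cv2.resize(ld('s10')['p'][190:290,360:460][:,:,::-1],(400,400),interpolation=3),cv2.resize(ld('w10')['p'][60:350,140:430][:,:,::-1],(400,400),interpolation=3)]))
E
```

```text
jaw now -65.98 to -66 j6 1.1823148646341939 pos [0.5412 0.133  0.1319] shift [0.21 1.93 0.62] turn [0.01 0.02 0.02] F [ 0.7  0.2 -1.2] gap 0.4227349094498651 t 8.35
[-0.01482832  0.00286906 -0.01817173]
```

View pics/s10c.png

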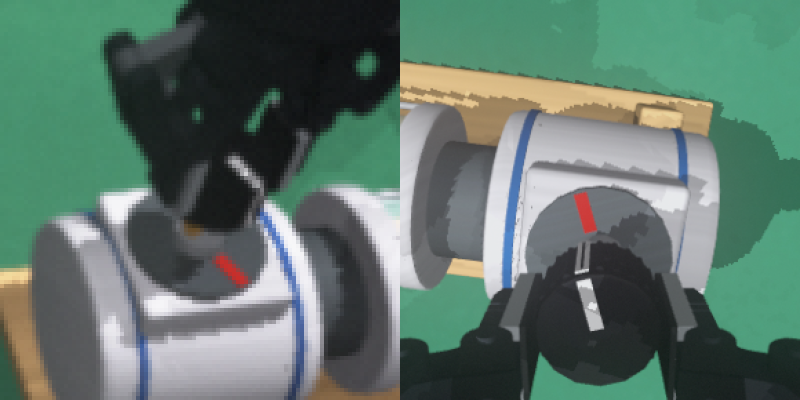

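No force with about 4.5 mm overlap, so it is entering. Continuing to home.

Request:
jog_arm --rows "255 0 4 0 0 0 0; 255 0 7 0 0 0 0; 255 0 9 0 0 0 0; 255 0 11 0 0 0 0; 255 0 11 0 0 0 0"

```text
time_s: 9.07
eef_pos: [0.5413, 0.133, 0.121]
orientation: [-0.147, 0.692, -0.692, 0.147]
contact_force: [-0.6, 0.1, -0.4]
finger_gap: 0.423
```

Request:
jog_arm --rows "255 0 1 0 0 0 0; 255 0 1 0 0 0 0; 255 0 2 0 0 0 0; 255 0 2 0 0 0 0"

```text
time_s: 9.57
eef_pos: [0.5414, 0.133, 0.1193]
orientation: [0.147, -0.692, 0.692, -0.147]
contact_force: [0.1, 1.1, 4.0]
finger_gap: 0.422
```

Request:
jog_arm --rows "255 0 1 0 0 0 0; 255 0 2 0 0 0 0; 255 0 3 0 0 0 0; 255 0 3 0 0 0 0"

```text
time_s: 10.07
eef_pos: [0.5415, 0.133, 0.1164]
orientation: [0.147, -0.692, 0.692, -0.147]
contact_force: [-2.2, 0.1, 5.5]
finger_gap: 0.423
```

Request:
jog_arm --rows "255 0 1 0 0 0 0; 255 0 1.5 0 0 0 0; 255 0 2 0 0 0 0; 255 0 2 0 0 0 0"

```text
time_s: 10.58
eef_pos: [0.5416, 0.133, 0.1154]
orientation: [0.147, -0.692, 0.692, -0.148]
contact_force: [-4.2, 0.2, 14.2]
finger_gap: 0.425
```

```bash
python3 - <<'E'
from kn import *
delta([.5413,.1323,.115],-66); print(r.sense()['ft_torque']); snap('wrist','w11'); snap('scene','s11')
z=ld('w11'); print(dep(z,[(283,280),(265,290),(300,290),(283,315),(260,310),(305,310)]).round(4))
f=lambda x,y:(140+x/800*580/2,60)
cv2.imwrite('pics/s11c.png',np.hstack([cv2.resize(ld('s11')['p'][190:290,360:460][:,:,::-1],(400,400),interpolation=3),cv2.resize(z['p'][150:350,190:390][:,:,::-1],(400,400),interpolation=3)]))
im=z['p'].astype(int); sub=im[225:350,220:345]; v,u=np.nonzero((sub.min(2)>130)&(sub.max(2)-sub.min(2)<30)); print(len(u))
P=plane(z,np.c_[u+220,v+225],.158); P=P[np.hypot(P[:,0]-.541,P[:,1]-.1325)<.0175]; a=np.linalg.svd(P-P.mean(0))[2][0]; print(np.degrees(np.arctan2(*(a*np.sign(a[0]))[[1,0]])))
E
```

```text
jaw now -65.98 to -66 j6 1.1823000955237932 pos [0.5416 0.133  0.1154] shift [0.53 0.38 0.51] turn [-0.03  0.02 -0.07] F [-4.2  0.2 14.2] gap 0.4245827802141871 t 10.575
[-0.12074509  0.73449315  0.01086826]
[[0.5479 0.1357 0.1555]
 [0.5419 0.1408 0.1574]
 [0.547  0.1278 0.1564]
 [0.5341 0.1295 0.157 ]
 [0.5322 0.1389 0.1566]
 [0.5401 0.1225 0.1575]]
1035
37.63036352616158
```

View pics/s11c.png

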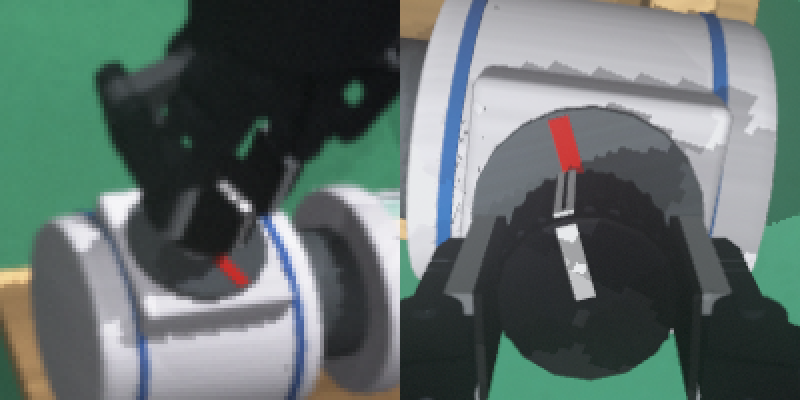

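Knob top is at z≈0.157 (0.158 expected at the stop), the pointer at 37.6° against the mark's 37.4°, and the push is 14 N. Handing in.

```bash
python3 - <<'E'
from h import *
print(r.sense()['contact_force'],r.sense()['time_s']); r.close_job()
E
```

```text
[-4.22106014 -0.64772204 13.97701564] 10.675
the job is handed in; nothing more can be done
```

The knob is home on the stem, turned to the red mark and held pressed at the stop in the gripper. I handed the job in at 10.7 s; it reports no verdict.

**Grasp:** I took the knob farthest from the base. The first grasp failed: the fingers closed on top of the knob, because their real tips sit about 25–30 mm behind the reported TCP. It pressed with about 30 N and nothing was upset. I reopened, went lower and lifted the knob on the second try.

**Last checks:**

| Check | Measured | Compared with |
|---|---|---|
| Knob's top, height above bench | about 0.157 m | 0.158 m expected at the stop |
| Pointer direction | 37.6° | red mark at 37.4° |
| Upward force on the tool | 14 N, steady over the last readings | about 8 N needed to reach the stop |
| Finger opening | 0.42 (about 36 mm) | 38 mm knob |

- **Side load:** there was about 4 N of sideways force (along −x) under the press, so the knob bears slightly to one side.
- **Stem travel:** I judged it from the knob's height and the force, since the stem's position can't be read directly.
- **Not checked:** I did not re-measure the reel, lure, float and jar at the end; the arm never went near them.

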